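Press a heatsink flush onto the chip of a tilted board

ROBOT

A 6-joint arm with a two-finger parallel gripper is mounted at the origin on the work surface. World frame = base frame: x ahead of the robot, y to its left, z up, the work surface at z = 0. Lengths are in m, angles in degrees, forces in N, time in s.
With the tool pointing down it reaches from about 0.325 to 0.85 m from the base axis. Payload 15.5 kg.
Tool frame: the origin (TCP) lies midway between the tips of the shut fingers; the grasp point (between the pads) lies 19 mm behind it; z points along the fingers, y is the line along which they close (so a half turn about z gives the same grasp; the last joint's range is limited). The gripper opens to 91 mm and grips with 3 to 60 N. Pads are 32 mm wide; open, the fingers measure 118 mm over their backs; the gripper's body (76 mm by 178 mm) begins 60 mm behind the grasp point.
Start: joints at [-5.472, 28.281, 77.091, -0, 74.628, -5.472], TCP at [0.625, 0, 0.214] pointing down, gripper open.
Joint ranges: [-166.48, 166.48], [-47.26, 123.95], [12.59, 153.08], [-70.14, 250.14], [6.76, 159.57], [-176.63, 176.63]. Speed limits (degrees/s): [108.29, 108.29, 147.25, 172.46, 172.46, 172.46].

INTERFACE

Orientations are given as a 3x3 rotation matrix whose columns are the frame's x, y, z axes.
In Python, from bench import ctrl gives the robot as it stands. The module is installed in compiled form; this text tells all that it offers. Calls block until the motion is done:
- ctrl.goto(position, orientation): joint-space move of the TCP to a pose.
- ctrl.move_l(position, vel=0.15, ori=None, contact_N=None): straight line of the TCP; ori=None keeps the orientation; vel is the mean speed in m/s. With contact_N (N) it stops when the force on the tool has changed by that much, and returns True; else False.
- ctrl.movej(angles): joint-space move.
- ctrl.command_gripper(opening): opening from 0.0 (shut) to 1.0 (fully open); the grip force is fixed at half the most; returns when the fingers have stopped.
- ctrl.sleep(seconds).
- ctrl.ik(position, orientation): joint angles nearest the present ones, or None.
- ctrl.read_camera(name): name is "scene" or "side" or "wrist"; returns the picture (480x640x3 uint8, blue, green, red); there is no depth.
- ctrl.camera_params(name): a dict with "fx", "fy", "cx", "cy" (pixels), "pose" (4x4, takes a point from camera to world coordinates); the wrist camera has in their place "T_tool_cam" (4x4, takes a point from camera to tool coordinates, whose origin is the TCP and whose axes are the flange's). Camera axes: x right, y up, looking along -z (the intrinsics and any distortion apply to the point x, -y, -z); pixel columns grow to the right and rows downward; lengths in m; the calibration is good to about 2 mm. A picture is of the moment at which its call begins: read the wrist's pose just before it. camera_params takes no time and is no camera call.
A pose or a line that the arm cannot do raises ctrl.MotionError and nothing moves.
- ctrl.sign_off(): hands the job in; it is judged then, once.
Readings, each from a call of its own:
- ctrl.current_t(): time.
- ctrl.current_q(): joint angles.
- ctrl.current_dq(): joint speeds.
- ctrl.current_effort(): joint torques, N m.
- ctrl.current_tool_pos(): TCP position.
- ctrl.current_eef_rot(): TCP orientation.
- ctrl.current_contact_force(): force on the tool from outside, world axes, zero at the start.
- ctrl.current_wrist_torque(): the same for the moment, N m.
- ctrl.current_grip_width(): opening from 0.0 (shut) to 1.0 (fully open).
- ctrl.current_grasp_force(): force on a finger pad.
Only numpy, scipy, OpenCV 4.12 (cv2) and the standard library are available. Lean on these libraries where they do the work, as an engineer would, in place of code of your own. Each camera call takes 0.05 s, during which the arm holds its last target. There are 200 camera calls.

TASK

Pick up the finned aluminium heatsink and fit it on the big square metal-lidded chip of the circuit board in the tilted holder: centred on the chip, fins running up and down the slope, its flat base tilted to lie flush on the chip's lid. Press it on steadily with about ten newtons, never slamming it, and finish while still gripping it and pressing it there - the thermal adhesive needs the hold, so do not let go. Do not shove the board out of its tilt or push the tape roll, the jar or the pliers about.

Things in the scene. Friction and masses are not known exactly. Their poses are not given: they have to be found in the camera images.
- heatsink: bare aluminium finned heatsink, loose, about 110 g: 60 mm along the fins (x), 50 mm across (y), 35 mm high (z), upright on a 2 mm mat. Origin: centre of the flat underside. Base 5 mm thick, seven fins on it; the outermost form flat sides at y = +-25 mm over the full height: grip these across y from above. Half a turn about z makes no difference
- board: green circuit board 120 x 150 mm with its tilting jaws; origin on the hinge axis, axes as chip_face. Mid-board the big square chip: 44 mm carrier 2 mm thick with a bright metal lid 36 x 36 mm, its top 6 mm above the board. Else nothing within 43 mm along x and 70 mm along y of the lid's centre rises above it; beyond are capacitors (up-slope, 8 mm above it) and sockets (down-slope, 6 mm)
- chip_face (a point): centre of the chip lid's flat top, the face to match. z: its outward normal, up and leaning towards the robot; x: up the slope; y: level. The slope differs each time, about 15 to 37 degrees, and the holder is turned up to 25 degrees either way. The hinge axis runs along y 13 mm behind this point, so a push square on the lid does not turn the board; lid and board do not give
- board_top_edge (a point): middle of the board's upper edge (board 120 mm along the slope, 150 mm wide, gripped by steel jaws at its sides, on a stiff friction hinge that gives way only to a hard shove of about 50 N at this edge); axes as chip_face
- holder: grey cast board holder, fixed to the table: base 150 (x) x 250 (y) x 16 mm high, two uprights at y = +-107 mm that rise to 121 mm at their pivot knobs (outermost y = +-126 mm). Hinge axis along its y, 105 mm up. Origin: centre of the base on the table; z up
- tape_roll: roll of black tape lying flat on the mat, 60 mm across, 18 mm high; origin: centre of its underside. To be left alone
- flux_jar: small jar with an orange lid, 44 mm across, 38 mm high; origin: centre of its underside. To be left alone
- pliers: long-nose pliers with green handles lying on the mat, about 155 mm long along x, 50 mm wide, 11 mm high; origin near the pivot, on the underside. To be left alone
There are look-alikes about, which are no part of the job. Of the things that look like the heatsink, the largest one is meant.

How it is judged:
By the outcome, as a careful person would: the job done as asked, in the order asked, and still so for the second after the job is handed in, while the arm keeps its last pose, push and grip.
It also fails if it takes over 42 s, if anything falls off the work surface, if the arm or the gripper's body presses on something with over 40 N, if the wrist force passes 120 N, or if a joint passes its speed limit or range.

## Working session

There is one attempt and no reset: what is moved stays moved. The work goes in short steps, each a Python script; the robot and the scene stay as the last script left them, time stands still between calls to the robot, and variables do not carry over. Pictures are saved under pics/ and viewed, at most 13 in all, crops included, and the job is handed in when it is done.

```bash
mkdir -p pics; ls; python3 - <<'E'
from bench import ctrl
import cv2,numpy as np
np.set_printoptions(precision=4,suppress=True)
for n in("scene","side","wrist"):
    cv2.imwrite(f"pics/{n}0.png",ctrl.read_camera(n)); print(n,ctrl.camera_params(n))
print(ctrl.current_t())
E
```

```text
pics
scene {'fx': 597.2966134792723, 'fy': 597.2966134792723, 'cx': 325.6648809937467, 'cy': 246.16246396524636, 'pose': array([[ 0.4941, -0.4646,  0.7349,  1.2727],
       [ 0.8694,  0.2692, -0.4143, -0.3326],
       [-0.0054,  0.8436,  0.5369,  0.6046],
       [ 0.    ,  0.    ,  0.    ,  1.    ]])}
side {'fx': 563.2648215599884, 'fy': 563.2648215599884, 'cx': 324.4471924966573, 'cy': 230.2350719026954, 'pose': array([[-0.9926,  0.0849, -0.0874,  0.513 ],
       [-0.1216, -0.732 ,  0.6704,  0.6301],
       [-0.007 ,  0.676 ,  0.7369,  0.7378],
       [ 0.    ,  0.    ,  0.    ,  1.    ]])}
wrist {'fx': 355.05579488039393, 'fy': 355.05579488039393, 'cx': 324.49665591027104, 'cy': 238.94263924193015, 'T_tool_cam': array([[-0.0007,  0.9644,  0.2645,  0.0735],
       [ 1.    ,  0.0008, -0.0003, -0.0011],
       [-0.0005,  0.2645, -0.9644, -0.1718],
       [ 0.    ,  0.    ,  0.    ,  1.    ]])}
0.15
```

View pics/scene0.png

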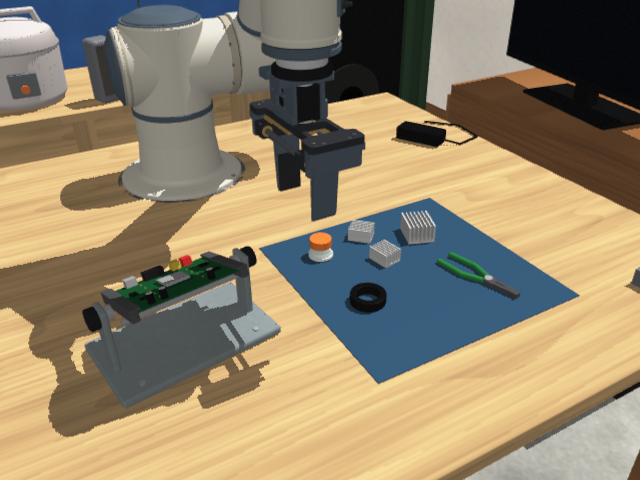

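View pics/side0.png

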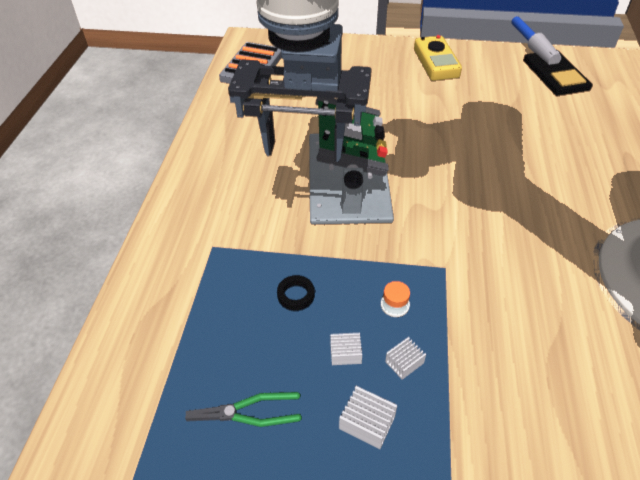

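View pics/wrist0.png

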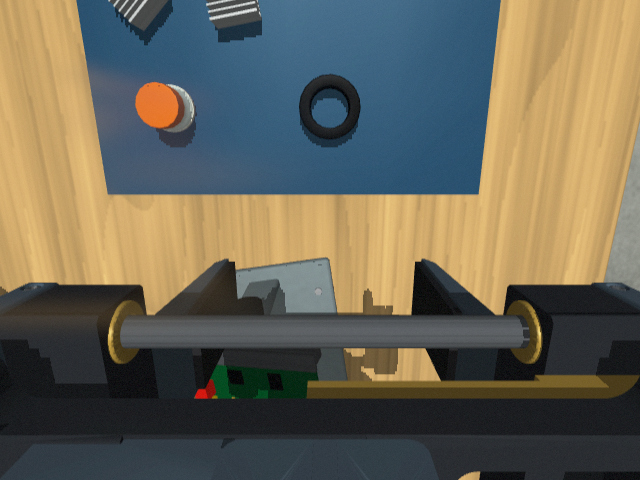

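The scene shows three finned blocks: (418,228), (361,232) and (385,253). In the side view they are at (368,417), (406,357) and (346,349). The largest is scene (418,228), side (368,417), so that is the one to pick. The jar, tape, pliers and holder are all clearly visible.

```bash
cat > h.py <<'E'
from bench import ctrl
import cv2,numpy as np
np.set_printoptions(precision=4,suppress=True)
def cam(name):
    p=ctrl.camera_params(name)
    if name=="wrist":
        T=np.eye(4);T[:3,:3]=ctrl.current_eef_rot();T[:3,3]=ctrl.current_tool_pos()
        p["pose"]=T@p["T_tool_cam"]
    return p
def ray(p,u,v):
    d=np.array([(u-p["cx"])/p["fx"],-(v-p["cy"])/p["fy"],-1]);P=np.array(p["pose"])
    return P[:3,3],P[:3,:3]@(d/np.linalg.norm(d))
def onz(p,u,v,z):
    o,d=ray(p,u,v);return o+d*(z-o[2])/d[2]
def proj(p,X):
    P=np.array(p["pose"]);X=np.atleast_2d(X);c=(X-P[:3,3])@P[:3,:3]
    return np.c_[p["cx"]+p["fx"]*c[:,0]/-c[:,2],p["cy"]-p["fy"]*c[:,1]/-c[:,2]]
def tri(*prs):
    A=np.zeros((3,3));b=np.zeros(3)
    for p,u,v in prs:
        o,d=ray(p,u,v);M=np.eye(3)-np.outer(d,d);A+=M;b+=M@o
    return np.linalg.solve(A,b)
def down(yaw): # tool z down, tool y at angle yaw in world
    y=np.array([np.cos(yaw),np.sin(yaw),0]);z=np.array([0,0,-1.]);return np.c_[np.cross(y,z),y,z]
E
python3 - <<'E'
from h import *
S,D=cam("scene"),cam("side")
print(ctrl.current_eef_rot(),ctrl.current_tool_pos())
for n,s,d in[("hs",(418,228),(368,417)),("s1",(361,232),(406,357)),("s2",(385,253),(346,349)),("jar",(320,241),(397,294)),("tape",(368,296),(296,292)),]:
    print(n,tri((S,*s),(D,*d)),onz(S,*s,.025),onz(D,*d,.025))
print("knobs",onz(S,94,318,.105),onz(S,247,257,.105),onz(D,353,179,.105))
for c in((310,222),(391,219)):print("corner",onz(D,*c,.016))
for c in((125,397),(279,322),):print("cornerS",onz(S,*c,.016))
for c in ((366,388),(396,406),(379,445),(340,425)): print("hstop",onz(D,*c,.037))
a=cv2.imread("pics/scene0.png")[200:280,330:460];b=cv2.imread("pics/side0.png")[325:455,310:450]
a=cv2.resize(a,None,fx=3,fy=3);b=cv2.resize(b,None,fx=3,fy=3)
c=np.zeros((400,800,3),np.uint8);c[:240,:390]=a;c[:390,380:800]=b[:,:420]
cv2.imwrite("pics/crop1.png",c)
E
```

```text
[[ 0.      1.     -0.0009]
 [ 1.     -0.      0.0001]
 [ 0.0001 -0.0009 -1.    ]] [0.6247 0.     0.2135]
hs [0.501  0.3043 0.0184] [0.5114 0.2977 0.025 ] [0.5    0.3061 0.025 ]
s1 [0.4527 0.206  0.0142] [0.4697 0.1964 0.025 ] [0.4525 0.211  0.025 ]
s2 [0.5392 0.203  0.0154] [0.5518 0.1945 0.025 ] [0.5385 0.2082 0.025 ]
jar [0.4697 0.1082 0.0329] [0.4589 0.1143 0.025 ] [0.4691 0.1021 0.025 ]
tape [0.6281 0.1086 0.0129] [0.6422 0.0999 0.025 ] [0.6257 0.1166 0.025 ]
knobs [ 0.5892 -0.2975  0.105 ] [ 0.5557 -0.0655  0.105 ] [ 0.5549 -0.0658  0.105 ]
corner [ 0.6262 -0.0432  0.016 ]
corner [ 0.4848 -0.0669  0.016 ]
cornerS [ 0.6563 -0.29    0.016 ]
cornerS [ 0.6193 -0.0471  0.016 ]
hstop [0.5057 0.2714 0.037 ]
hstop [0.4648 0.2922 0.037 ]
hstop [0.484  0.3463 0.037 ]
hstop [0.535  0.3265 0.037 ]
```

View pics/crop1.png

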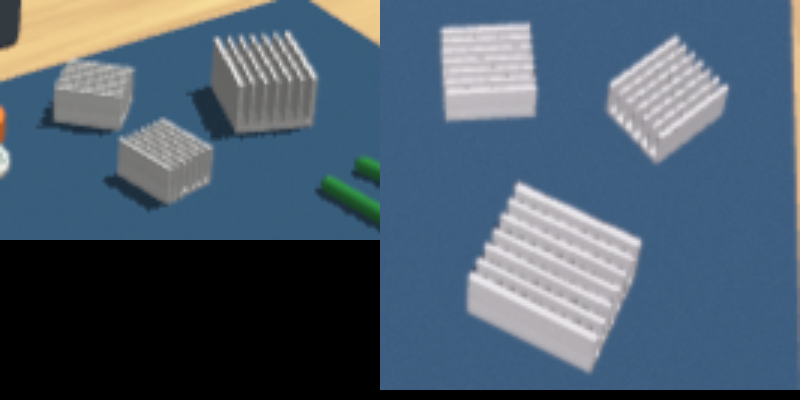

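The crop confirms it: the block at side (368,417) is clearly larger than the other two and has seven fins. Next I'll hover beside it for a wrist view.

```bash
python3 - <<'E'
from h import *
D=cam("side")
c=np.array([onz(D,u,v,.037) for u,v in((356,386),(396.7,405),(385,437.7),(340,416.7))])
print(c,c.mean(0),np.linalg.norm(np.diff(c,axis=0),axis=1))
f=c[1]-c[0]+c[2]-c[3];a=np.arctan2(f[1],f[0]);print("fin angle",np.degrees(a))
ctr=c.mean(0)
best=None
for k in(90,-90):
    R=down(a+np.radians(k)); p=ctr-R[:,0]*.08;p[2]=.17
    print(k,p,R[:,0],ctrl.ik(p,R), ctrl.ik([ctr[0],ctr[1],.01],R))
# chip-orientation feasibility
for yw in(8,):
  for s in(15,37):
    w,t=np.radians(yw),np.radians(s)
    x=np.array([np.cos(w)*np.cos(t),np.sin(w)*np.cos(t),np.sin(t)]);y=np.array([-np.sin(w),np.cos(w),0]);z=np.cross(x,y)
    for sg in(1,-1): 
        R=np.c_[sg*x,-sg*y,-z]; cf=np.array([.572,-.1815,.105])+z*.013
        print(s,sg,ctrl.ik(cf,R),ctrl.ik(cf+.1*z,R),ctrl.ik(cf+.1*z-.08*R[:,0],R))
E
```

```text
[[0.5192 0.2701 0.037 ]
 [0.4639 0.2907 0.037 ]
 [0.477  0.3361 0.037 ]
 [0.5362 0.3154 0.037 ]] [0.4991 0.3031 0.037 ] [0.059  0.0473 0.0627]
fin angle 160.15732858362747
90 [0.4238 0.3303 0.17  ] [ 0.9406 -0.3394  0.    ] [ 31.5566  24.1378  92.6628  -0.      63.1994 141.3993] [ 25.4117  40.067   93.5897  -0.      46.3433 135.2543]
-90 [0.5743 0.2759 0.17  ] [-0.9406  0.3394  0.    ] [ 20.2947  31.66    78.279   -0.      70.0609 -49.8626] [ 25.4117  40.067   93.5897  -0.      46.3433 -44.7457]
15 1 [-28.7752  27.7801  99.4427  13.5335  41.463   43.9477] [-30.5818  18.5977  96.045   11.4965  54.0805  45.5784] [-37.0238  15.2183 105.6416  13.9815  49.2697  36.7413]
15 -1 [ -28.7752   27.7801   99.4427   13.5335   41.463  -136.0523] [ -30.5818   18.5977   96.045    11.4965   54.0805 -134.4216] [ -25.6064   22.6447   85.5255    9.5603   59.6005 -127.5685]
37 1 [-39.2276  28.6848 116.6039  74.9452  27.2238 -23.9738] [-46.1482  16.4402 117.6392  56.0404  36.0225  -8.0771] [-55.3173  20.5721 126.4255  68.8199  35.2175 -32.4442]
37 -1 [-39.2276  28.6848 116.6039  74.9452  27.2238 156.0262] [-46.1482  16.4402 117.6392  56.0404  36.0225 171.9229] [ -38.8482   14.8845  108.137    44.5935   38.7089 -168.    ]
```

```bash
python3 - <<'E'
from h import *
R=down(np.radians(70.16))
ctr=np.array([.4991,.3031,0]);p=ctr-R[:,0]*.08;p[2]=.17
ctrl.goto(p,R)
W=cam("wrist");im=ctrl.read_camera("wrist");cv2.imwrite("pics/w1.png",im)
np.save("w1.npy",W["pose"]);print(ctrl.current_t(),ctrl.current_tool_pos(),proj(W,ctr+[0,0,.037]))
E
```

```text
1.3 [0.575  0.2749 0.1702] [[326.6269 134.4342]]
```

View pics/w1.png

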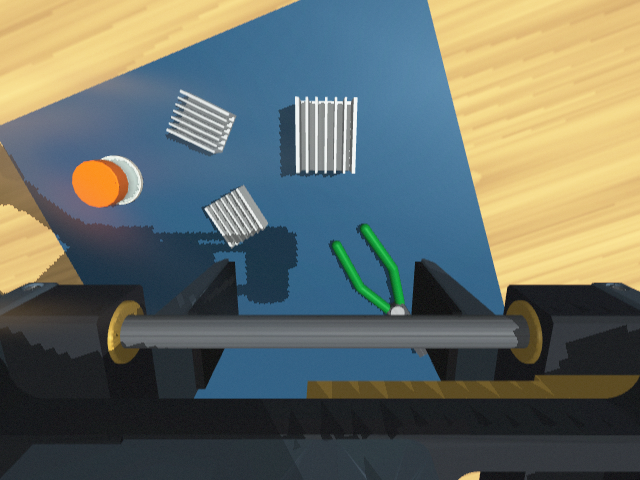

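The wrist view shows the heatsink's top corners at about (296,97), (357,98), (355,173) and (295,172). I'll refine its pose from these and grasp if the sizes agree.

```bash
python3 - <<'E'
from h import *
W=cam("wrist")
c=np.array([onz(W,u,v,.037) for u,v in((296,97),(357,98),(355,173),(295,172.5))])
n=np.linalg.norm(np.diff(c,axis=0),axis=1);ctr=c.mean(0);f=c[0]-c[3]+c[1]-c[2];a=np.arctan2(f[1],f[0])
print(ctr,n,np.degrees(a))
assert abs(n[1]-.06)<.006 and abs(n[0]-.05)<.005
R=down(a-np.pi/2)
p=ctr.copy();p[2]=.09;ctrl.goto(p,R)
p[2]=.007;print(ctrl.move_l(p,vel=.08,contact_N=5),ctrl.current_tool_pos())
ctrl.command_gripper(0.0)
print(ctrl.current_grip_width()*91,ctrl.current_grasp_force())
p[2]=.20;ctrl.move_l(p,vel=.15)
print(ctrl.current_grip_width()*91,ctrl.current_grasp_force(),ctrl.current_contact_force(),ctrl.current_t())
for n_ in("scene","side","wrist"):cv2.imwrite(f"pics/{n_}2.png",ctrl.read_camera(n_))
E
```

```text
[0.5003 0.3017 0.037 ] [0.049  0.0594 0.0508] 158.8239501444173
False [0.5006 0.3019 0.0075]
49.46356429233398 29.99956738203764
50.00609217733601 29.99955361476168 [-0.4719 -0.7571 -1.7864] 5.15
```

```bash
python3 - <<'E'
import cv2,numpy as np
a=cv2.imread("pics/scene2.png")[235:415,70:290];b=cv2.imread("pics/side2.png")[85:235,290:410]
c=np.zeros((600,800,3),np.uint8)
c[:360,:440]=cv2.resize(a,None,fx=2,fy=2);c[:450,440:800]=cv2.resize(b,None,fx=3,fy=3)
cv2.imwrite("pics/crop2.png",c)
E
```

```text
(no output)
```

View pics/crop2.png

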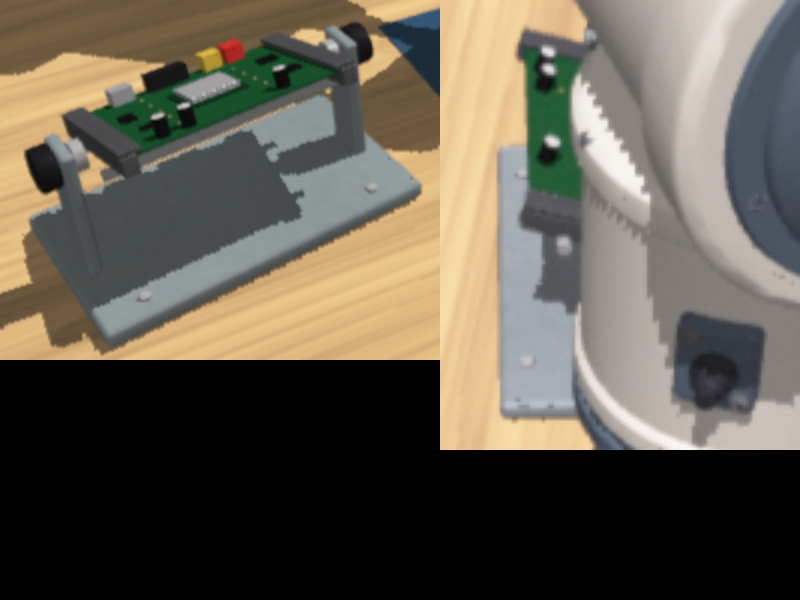

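The scene crop shows the lid as a quad centred near scene pixel (174,279). The side view of the board is partly blocked by the arm. I'll carry the heatsink to a tilted standoff and take two wrist views.

```bash
python3 - <<'E'
from h import *
w,t=np.radians(8.2),np.radians(22)
x=np.array([np.cos(w)*np.cos(t),np.sin(w)*np.cos(t),np.sin(t)]);y=np.array([-np.sin(w),np.cos(w),0]);z=np.cross(x,y)
R=np.c_[x,-y,-z];cf=np.array([.572,-.1815,.105])+z*.013
ctrl.goto(cf+.12*z-.09*x,R)
P=[];I=[]
W=cam("wrist");im=ctrl.read_camera("wrist");cv2.imwrite("pics/w3.png",im);np.save("w3.npy",W["pose"])
print(proj(W,[cf]),ctrl.current_t(),ctrl.current_q())
ctrl.move_l(cf+.10*z-.06*x+.0*y,ori=R,vel=.15)
W=cam("wrist");im2=ctrl.read_camera("wrist");cv2.imwrite("pics/w4.png",im2);np.save("w4.npy",W["pose"])
print(proj(W,[cf]),ctrl.current_t(),ctrl.current_grip_width()*91)
E
```

```text
[[324.0085 120.8479]] 7.1917 [-44.2976  12.4253 112.7462  25.3916  43.9323  20.6159]
[[324.4351 161.3268]] 7.6333 50.08402842655337
```

View pics/w3.png

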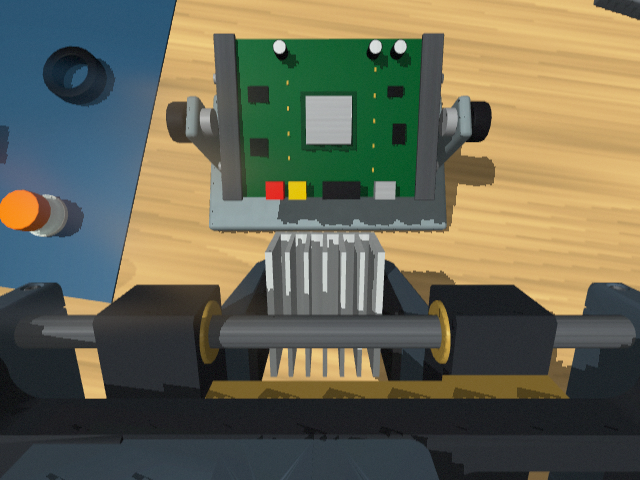

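View pics/w4.png

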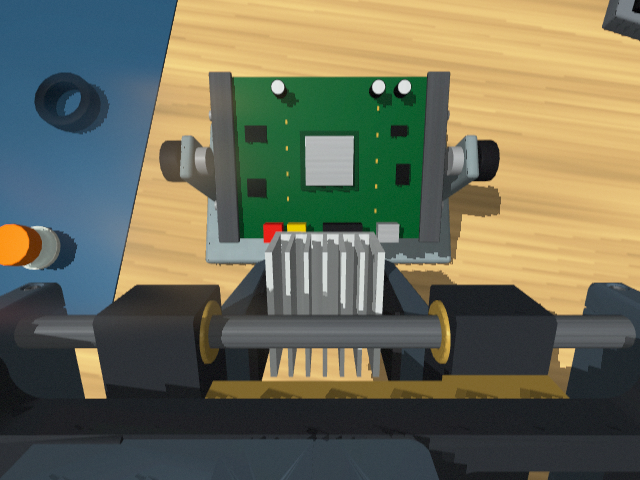

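Both wrist views show the lid clean and unoccluded: w3 corners near (306,96)–(353,144), w4 near (304,136)–(354,187). The board's upper edge is at row 40 and 77, and its lower edge at row 199 in w3. I'll extract the corners and fit the holder's xy, yaw and slope jointly with the scene picture.

```bash
cat > fit.py <<'E'
from h import *
from scipy.optimize import least_squares
def quad(f,roi,thr):
    u0,v0,u1,v1=roi;im=cv2.imread(f)[v0:v1,u0:u1];k=8
    im=cv2.resize(im,None,fx=k,fy=k,interpolation=cv2.INTER_CUBIC)
    m=(im.min(2)>thr).astype(np.uint8)
    cs,_=cv2.findContours(m,cv2.RETR_EXTERNAL,cv2.CHAIN_APPROX_NONE);c=max(cs,key=cv2.contourArea)
    h=cv2.convexHull(c);
    for e in range(4,80,2):
        q=cv2.approxPolyDP(h,e,True)
        if len(q)<=4:break
    q=(q[:,0]+.5)/k-.5+[u0,v0];return q[np.argsort(np.arctan2(*(q-q.mean(0)).T[::-1]))]
def col(f,u,v0,v1,up): # subpixel green edge position in columns u
    im=cv2.imread(f).astype(float);g=(im[v0:v1,u[0]:u[1],1]-im[v0:v1,u[0]:u[1],2]).mean(1);d=np.abs(np.diff(g))
    i=d.argmax();s=slice(max(i-2,0),i+3);return v0+.5+(np.arange(len(d))[s]*d[s]).sum()/d[s].sum()
E
python3 - <<'E'
from fit import *
q3=quad("pics/w3.png",(295,85,365,155),125);q4=quad("pics/w4.png",(293,125,366,198),125);qs=quad("pics/scene2.png",(150,265,198,295),125)
print(q3,q4,qs,sep="\n")
e3t=col("pics/w3.png",(290,350),30,55,1);e4t=col("pics/w4.png",(290,350),66,92,1);e3b=col("pics/w3.png",(312,320),180,215,1)
print("edges",e3t,e4t,e3b)
cams={k:cam("wrist") for k in("3","4")}
for k in cams:cams[k]["pose"]=np.load(f"w{k}.npy")
S=cam("scene")
def frame(p):
    w,t=p[2:4];x=np.array([np.cos(w)*np.cos(t),np.sin(w)*np.cos(t),np.sin(t)]);y=np.array([-np.sin(w),np.cos(w),0]);z=np.cross(x,y)
    return np.array([p[0],p[1],.105+p[4]])+.013*z,np.c_[x,y,z]
def lid(p,c):
    o,R=frame(p);L=.018*np.array([[a,b,0] for a in(1,-1) for b in(1,-1)]);q=proj(c,o+L@R.T);return q[np.argsort(np.arctan2(*(q-q.mean(0)).T[::-1]))]
def edge(p,c,xx):
    o,R=frame(p);return proj(c,o+R@[xx,0,-.006])[0,1]
def res(p,sc=True):
    r=[(lid(p,cams["3"])-q3).ravel(),(lid(p,cams["4"])-q4).ravel(),[edge(p,cams["3"],.06)-e3t,edge(p,cams["4"],.06)-e4t],[p[4]/.0015]]
    if sc:
        d=lid(p,S)-qs;r.append(d.ravel()/2)
    return np.concatenate(r)
for sc in(True,False):
    s=least_squares(res,[.572,-.18,.14,.38,0],args=(sc,),loss="soft_l1")
    print(sc,s.x[:2],np.degrees(s.x[2:4]),s.x[4],s.cost);print(np.round(res(s.x,True),2));o,R=frame(s.x);print(o,edge(s.x,cams["3"],-.06))
    if sc:np.savez("chip.npz",o=o,R=R)
E
```

```text
[[305.4375  96.1875]
 [350.8125  95.5625]
 [350.1875 142.9375]
 [306.0625 143.5625]]
[[304.8125 136.0625]
 [353.0625 135.6875]
 [352.0625 184.8125]
 [306.0625 184.9375]]
[[178.4375 270.9375]
 [188.6875 276.3125]
 [166.8125 285.8125]
 [157.1875 279.9375]]
edges 38.586824177417014 76.55261561789234 196.57775377969762
True [ 0.5727 -0.1847] [ 8.6754 18.7679] -0.00102328028056146 3.3984912552900024
[-0.62 -0.32  0.54  0.01  0.75  0.75 -0.43  0.43 -0.42 -0.39 -0.05 -0.32
  0.46 -0.34 -0.81 -0.16  0.29 -0.01 -0.68 -0.17  0.34 -0.32 -0.3  -1.29
 -0.28 -1.16  0.4 ]
[ 0.5686 -0.1853  0.1163] 196.1663338081882
False [ 0.5727 -0.1847] [ 8.6795 19.0169] -0.0007899216683271022 1.889644687840886
[-0.56 -0.3   0.66  0.03  0.85  0.84 -0.35  0.51 -0.35 -0.32  0.08 -0.26
  0.56 -0.23 -0.73 -0.05  0.13 -0.11 -0.53 -0.22  0.29 -0.38 -0.4  -1.35
 -0.39 -1.21  0.35]
[ 0.5685 -0.1854  0.1165] 196.22189929169582
```

```bash
python3 - <<'E'
from fit import *
W=cam("wrist");T=np.array(W["T_tool_cam"]);W["pose"]=T
print("hs pred top",proj(W,[[.03,-.025,-.0295],[.03,.025,-.0295],[-.03,-.025,-.0295],[-.03,.025,-.0295]]).round(1).tolist(),"bottom",proj(W,[[.03,-.025,.0055],[.03,.025,.0055]]).round(1).tolist())
for f,rows,cols,v in(("w3",(105,135),(295,365),(85,155)),("w4",(145,178),(293,366),(125,198))):
    g=cv2.imread(f"pics/{f}.png").astype(float)[...,2]
    r=g[rows[0]:rows[1],cols[0]:cols[1]].mean(0);c=g[v[0]:v[1],315:345].mean(1)
    def ed(r,o):
        h=(np.median(r[20:-20])+60)/2;i=np.where(r>h)[0];a,b=i[0],i[-1]
        return o+a-1+(h-r[a-1])/(r[a]-r[a-1]),o+b+(r[b]-h)/(r[b]-r[b+1])
    print(f,ed(r,cols[0]),ed(c,v[0]))
im=cv2.imread("pics/w4.png")[225:385,255:395];cv2.imwrite("pics/crop3.png",cv2.resize(im,None,fx=3.7,fy=3.7,interpolation=cv2.INTER_CUBIC))
E
```

```text
hs pred top [[262.8, 249.9], [381.8, 249.8], [268.8, 373.4], [376.4, 373.3]] bottom [[274.2, 229.9], [371.2, 229.8]]
w3 (np.float64(305.5044040737682), np.float64(351.24061003277035)) (np.float64(95.56762886597939), np.float64(143.3878096163186))
w4 (np.float64(304.912127929069), np.float64(352.5848370197904)) (np.float64(135.61435878699305), np.float64(184.91287655050206))
```

View pics/crop3.png

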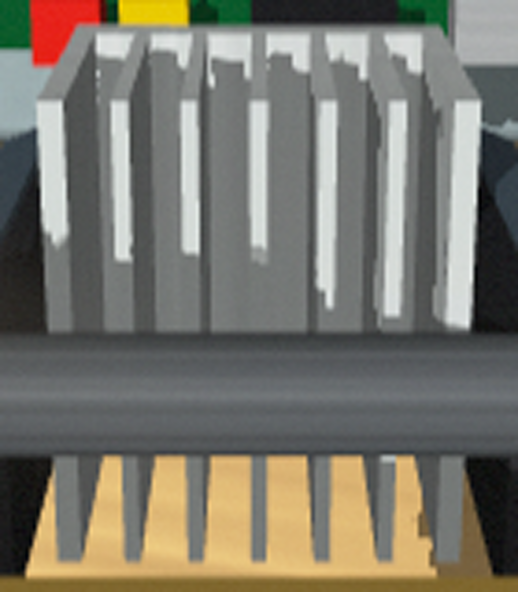

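The held heatsink appears about (+2.6, +1.7) px from the calibrated prediction: front top corners at (265,251) and (385,251), rear row 377. I'll correct for that by about +0.9 mm in chip x and +1.0 mm in chip y, then approach and press under force control.

```bash
cat > press.py <<'E'
from h import *
d=np.load("chip.npz");o,C=d["o"],d["R"]
R=np.c_[C[:,0],-C[:,1],-C[:,2]];z=C[:,2]
base=o+C@[.0009,.0010,.0055]
E
python3 - <<'E'
from press import *
ctrl.goto(base+.04*z,R);ctrl.move_l(base+.015*z,vel=.06);ctrl.sleep(.4)
F0=ctrl.current_contact_force();M0=ctrl.current_wrist_torque();np.savez("f0.npz",F0=F0,M0=M0)
print("F0",F0,M0,(ctrl.current_tool_pos()-base)@C)
hit=ctrl.move_l(base-.006*z,vel=.012,contact_N=3)
ctrl.sleep(.2)
print(hit,(ctrl.current_tool_pos()-base)@C,(ctrl.current_contact_force()-F0)@C,(ctrl.current_wrist_torque()-M0)@C,ctrl.current_t(),ctrl.current_grip_width()*91)
E
```

```text
F0 [-1.1861 -0.4141 -0.8545] [-0.0678  0.4007 -0.0149] [ 0.0001 -0.      0.0152]
True [ 0.0001 -0.      0.0005] [2.6015 0.5433 6.2898] [ 0.1271 -0.2065  0.0062] 10.3833 49.9797831254273
```

```bash
python3 - <<'E'
from press import *
f=np.load("f0.npz");F0,M0=f["F0"],f["M0"]
p=ctrl.current_tool_pos();h=(p-base)@z
print(h)
for i in range(12):
    F=(ctrl.current_contact_force()-F0)@C
    print(round(h*1e3,2),F,(ctrl.current_wrist_torque()-M0)@C,((ctrl.current_tool_pos()-base)@C)*1e3)
    if F[2]>9.5:break
    h-=.0001
    ctrl.move_l(base+h*z,vel=.005);ctrl.sleep(.15)
print(ctrl.current_t(),ctrl.current_grasp_force(),ctrl.current_grip_width()*91)
a=ctrl.read_camera("scene")[200:380,70:290];b=ctrl.read_camera("side")[60:210,290:410];w=ctrl.read_camera("wrist")
cv2.imwrite("pics/w5.png",w)
c=np.zeros((600,800,3),np.uint8)
c[:360,:440]=cv2.resize(a,None,fx=2,fy=2);c[:300,440:680]=cv2.resize(b,None,fx=2,fy=2);c[360:600,:320]=w[120:360,160:480]
cv2.imwrite("pics/crop4.png",c)
E
```

```text
0.0004674152658202965
0.47 [2.6015 0.5433 6.2898] [ 0.1271 -0.2065  0.0062] [ 0.0619 -0.0135  0.4674]
0.37 [1.0829 0.8617 6.4988] [0.2001 0.1216 0.012 ] [0.0857 0.0029 0.4406]
0.27 [0.1044 1.7746 8.2512] [ 0.2725  0.1794 -0.001 ] [0.0856 0.0286 0.4454]
0.17 [0.1246 2.5115 9.9546] [ 0.2687  0.2982 -0.0805] [ 0.0992 -0.0218  0.4379]
11.6167 29.9995273235254 49.41502332270751
```

View pics/crop4.png

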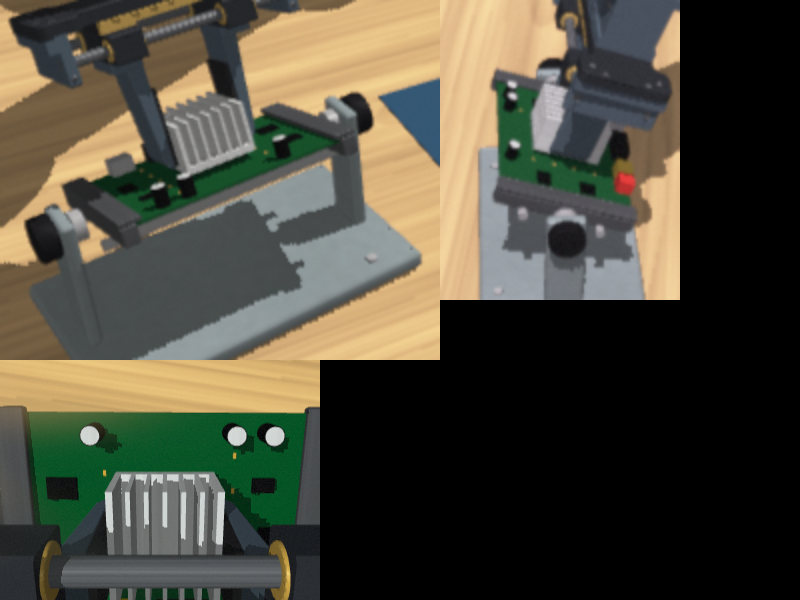

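The heatsink sits on the chip with fins along the slope, and the capacitors and board look undisturbed. In the wrist view the board centre (about 328) and heatsink centre (about 323) look slightly apart, so I'll measure that numerically.

```bash
python3 - <<'E'
from fit import *
from press import base,C,R
im=cv2.imread("pics/w5.png").astype(float);
green=(im[...,1]-np.maximum(im[...,0],im[...,2]))
for r in(185,200,212,222):
    g=cv2.GaussianBlur(green,(1,5),0)[r];i=np.where(g>15)[0];print(r,i[0],i[-1],(i[0]+i[-1])/2)
im3=cv2.imread("pics/w3.png").astype(float);g3=im3[...,1]-np.maximum(im3[...,0],im3[...,2])
for r in(60,75,120,160):
    i=np.where(g3[r,200:450]>15)[0]+200;print("w3",r,i[0],i[-1],(i[0]+i[-1])/2)
print("top edge",col("pics/w5.png",(290,350),160,185,1))
v=im.mean(2)
W=cam("wrist");T=np.array(ctrl.camera_params("wrist")["T_tool_cam"])
# fitted model predicted in current view
o=np.load("chip.npz")["o"]
for X in([.06,0,-.006],[.03,0,0],[.045,0,-.006]):print(X,proj(W,[o+C@X]))
Wt=dict(W);Wt["pose"]=T;print("hs front bottom pred",proj(Wt,[[.03,-.025,.0055],[.03,.025,.0055]]))
c=im[222:262,255:395].astype(np.uint8);cv2.imwrite("pics/crop5.png",cv2.resize(c,None,fx=5.6,fy=5.6,interpolation=cv2.INTER_CUBIC))
E
```

```text
185 190 464 327.0
200 188 463 325.5
212 189 461 325.0
222 190 460 325.0
w3 60 236 420 328.0
w3 75 237 419 328.0
w3 120 239 417 328.0
w3 160 245 415 330.0
top edge 172.0960702486524
[0.06, 0, -0.006] [[324.6383 171.5403]]
[0.03, 0, 0] [[324.6727 231.3841]]
[0.045, 0, -0.006] [[324.6545 200.7001]]
hs front bottom pred [[274.1871 229.7737]
 [371.2749 229.7097]]
```

View pics/crop5.png

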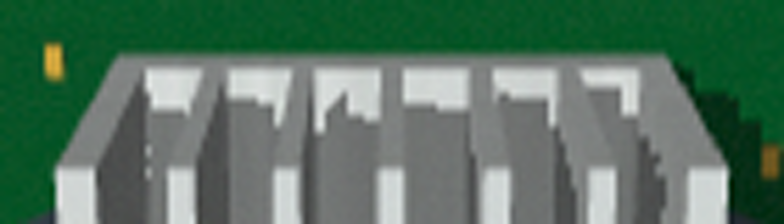

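The heatsink base spans 276.1–374.3, centre 325.2, against a board centre of about 325. Its edge is 59.2 px from the board's top edge, where 59.8 is expected. So it is centred to about 0.3 mm. I'll check that the push is steady and hand in.

```bash
python3 - <<'E'
from press import *
f=np.load("f0.npz")
for _ in range(3):
    ctrl.sleep(.5);F=(ctrl.current_contact_force()-f["F0"])@C;print(F,ctrl.current_t(),ctrl.current_grasp_force())
if 8.5<F[2]<12:print(ctrl.sign_off())
E
```

```text
[ 1.0897  1.8967 10.2974] 12.2667 29.99948887852952
[0.3083 2.3629 9.644 ] 12.7667 29.999651026446372
[-0.3585  2.1942  9.7679] 13.2667 29.999476564116776
the job is handed in; nothing more can be done
None
```

The heatsink is on the chip, centred to about 0.3 mm by the last wrist picture, with its fins along the slope. It is still gripped and pressed on with about 10 N, and I handed the job in at 13.3 s; no verdict came back.

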